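# Clip the brittle kiln sensor tube into its spring stand

### The arm

A 7-joint arm with a two-finger parallel gripper is mounted at the origin on the work surface. World frame = base frame: x ahead of the robot, y to its left, z up, the work surface at z = 0. Lengths are in m, angles in rad, forces in N, time in s.
With the tool pointing down it reaches from about 0.35 to 0.9 m from the base axis. Payload 7.2 kg.
Tool frame: the origin (TCP) lies at the very end of the fingers, on their centre line; the grasp point (between the pads) lies 19 mm behind it; z points along the fingers, y is the line along which they close (so a half turn about z gives the same grasp; the last joint's range is limited). The gripper opens to 88 mm and grips with 3 to 60 N. Pads are 20 mm wide; open, the fingers measure 115 mm over their backs; the gripper's body (75 mm by 178 mm) begins 61 mm behind the grasp point.
Start: joints at [-1.296, 0.411, -0.013, 1.596, 0.006, 1.134, -0.082], TCP at [0.21, 0.589, 0.223] pointing down, gripper open.
Joint ranges: [-2.95, 2.95], [-0.29, 1.99], [-1.47, 1.44], [0.14, 2.54], [-1.03, 4.17], [0.13, 1.85], [-2.86, 2.86]. Speed limits (rad/s): [2.39, 2.39, 3.01, 3.01, 3.14, 3.14, 3.14].

### API

Orientations are given as a unit quaternion [w, x, y, z].
In Python, from rig import ctrl, sensors, viewer, nets gives the robot as it stands. Calls block until the motion is done:
- ctrl.movep(position, orientation): joint-space move of the TCP to a pose.
- ctrl.move_l(position, frame=None, max_speed=0.15, max_force=None): straight line of the TCP; frame=None keeps the orientation; max_speed is the mean speed in m/s. With max_force (N) it stops when the force on the tool has changed by that much, and returns True; else False.
- ctrl.set_joints(angles): joint-space move.
- ctrl.command_gripper(opening): finger opening in m; the grip force is fixed at half the most; returns when the fingers have stopped.
- ctrl.wait(seconds).
- ctrl.inverse_kinematics(position, orientation): joint angles nearest the present ones, or None.
- sensors.state(): the state.
- viewer.grab_frame(name): name is "scene" or "top" or "wrist"; returns (picture, depth): 420x560x3 uint8, blue, green, red; 420x560 float32, m along the optical axis (not along the pixel's ray), 0 where there is no reading.
- viewer.camera_model(name): a dict with "fov_y" (degrees; the focal length in pixels is half the picture's height over the tangent of half this angle, whatever the lens; pixels are square), "cx", "cy" (the principal point, pixels), "R" (3x3) and "t" (3): a world point X has camera coordinates R X + t. Camera axes: x right, y down, z forward; pixel columns grow to the right and rows downward; lengths in m; the calibration is good to about 2 mm. A picture is of the moment at which its call begins: read the wrist's pose just before it. camera_model takes no time and is no camera call; for the wrist camera it gives the pose at the moment of the call.
A pose or a line that the arm cannot do raises ctrl.MotionError and nothing moves.
- ctrl.sign_off(): hands the job in; it is judged then, once.
Trained networks look in the newest picture that a camera, given by its name, has taken for a name from the list of things; names that differ only in an ending like _2 or _b are one class to them, and where a whole thing is asked for, a point or a joint stands for the part that bears it (a point fixed in the world has none). Each returns a list of dicts, best first, with "conf" (0 to 1); they miss things now and then, are a little off and sometimes report something else, mostly with a low value. They report only what shows in the picture. A call takes as long as a camera call. They do not tell look-alikes from the thing itself.
- nets.silhouettes(name, camera): "region" (420x560 bool, what is visible of it).
- nets.landmark_of(name, camera): "centre" ([x, y, z] in m, in the coordinates of the camera as it stood for that picture, good to about 4 mm: a listed point, or the origin of a listed thing).
The state is a dict: "clock": time; "joint_positions": joint angles; "dq": joint speeds; "joint_torque": joint torques, N m; "ee_pos": TCP position; "tcp_rot": TCP orientation; "ft_force": force on the tool from outside, world axes, zero at the start; "torque": the same for the moment, N m; "finger_gap": finger opening in m; "gripper_force": force on a finger pad.
Only numpy, scipy, OpenCV 4.12 (cv2) and the standard library are available. Lean on these libraries where they do the work, as an engineer would, in place of code of your own. Each camera call takes 0.05 s, during which the arm holds its last target. There are 200 camera calls.

### The job

Take the brittle white ceramic kiln sensor tube off its wooden rack and press it, level, straight down past the orange sprung jaw of the green stand until it lies home in both forks under the jaw, then let go. The tube breaks if it is squeezed or pressed hard, so grip it lightly and stop pressing as soon as you feel it bottom; do not lean on the stand, and leave the mug, the jar and the kiln prop where they stand.

Things in the scene. Friction and masses are not known exactly. Their poses are not given: they have to be found in the camera images.
- tube_mid (a point): Centre of the brittle white ceramic tube, 14 mm diameter, 220 mm long, about 90 g, brass ferrule at one end (either way round is fine). x axis along the tube. It starts level on the rack, centre 48 mm above the bench. Grip it near the middle, across, from above; 50 mm is free to either side along it and 36 mm below its centre. It breaks if gripped too hard (see tube).
- tube: The same tube, origin at its centre. It breaks if the fingers' forces on it add up to more than 60 N (30 N on each side), or if it is pushed down on the stand's rigid seat with about 15 N or more (the contact forces between tube and stand then add up to over 48 N, of which the jaw's own clamping makes about 25 N).
- rack: Low wooden rack, 160 x 80 mm board 12 mm thick with two V rests 130 mm apart. Origin: centre of its underside, on the bench; x axis along the tube lying on it.
- stand: Green stand fixed to the bench: base plate 150 x 100 x 12 mm, post, and a head with two forks at x = -55 and +55 mm (14 mm wide), free between them for the fingers. Origin: centre of the base's underside. x axis along the seated tube, z up. The tube's place is level along x, its centre at x = 0 (within 20 mm) and y = 0, at a height that no reading tells: see seat_low.
- seat_low (a point): Point on the stand's centre line, 90 mm above the bench: centre of the seated tube if the head is clamped at its lowest. The head may be clamped up to 40 mm higher, so the seated tube's centre is 90 to 130 mm above the bench: look or feel for it. Measured from the true seat: crossbar and post lie 30 mm or more below, fork and jaw tops 27 mm above; gap at the top 30 mm wide.
- jaw (a joint): Sprung orange jaw on the -y side of both forks (rigid prongs at +y): 0 rad free, about 0.2 as the tube passes, 0.12 resting on the seated tube. Coming straight down the tube meets it 15 to 18 mm above the rigid V seat and needs 6 to 14 N of push; from about 8 mm above the seat the push fades and the jaw draws the tube down with a few N; at the seat it rises by 7 N per mm.
- mug_mid (a point): Bystander: clay-coloured mug, 78 mm wide, 88 mm tall, centre half-way up. Must stay standing where it is.
- glaze_jar_mid (a point): Bystander: green glass jar with a white cap, 60 mm wide, 85 mm tall, centre half-way up. Must stay standing where it is.
- kiln_prop_mid (a point): Bystander: pale fired-clay prop, 48 mm wide, 60 mm tall, centre half-way up. Must stay standing where it is.
There are look-alikes about, which are no part of the job. Of the things that look like the tube, the middle-sized one is meant.

How it is judged:
By the outcome, as a careful person would: the job done as asked, in the order asked, and still so for the second after the job is handed in, with the robot touching nothing.
It also fails if it takes over 54 s, if anything falls off the work surface, if the arm or the gripper's body presses on something with over 40 N, if the wrist force passes 120 N, or if a joint passes its speed limit or range.

## Working session

There is one attempt and no reset: what is moved stays moved. The work goes in short steps, each a Python script; the robot and the scene stay as the last script left them, time stands still between calls to the robot, and variables do not carry over. Pictures are saved under pics/ and viewed, at most 10 in all, crops included, and the job is handed in when it is done.

```bash
ls; mkdir -p pics; cat > h.py <<'E'
import numpy as np, cv2
from rig import ctrl, sensors, viewer, nets
def cloud(name, m, d):
    f=d.shape[0]/2/np.tan(np.radians(m["fov_y"])/2)
    v,u=np.mgrid[:d.shape[0],:d.shape[1]]
    C=np.stack([(u-m["cx"])/f*d,(v-m["cy"])/f*d,d],-1)
    return (C-np.array(m["t"]))@np.array(m["R"])
def towld(m,c): return np.array(m["R"]).T@(np.array(c)-np.array(m["t"]))
def grab(name):
    m=viewer.camera_model(name); p,d=viewer.grab_frame(name); return p,d,cloud(name,m,d),m
E
python3 - <<'E'
from h import *
P=[]
for n in("scene","top"):
    p,d,W,m=grab(n); P.append(p); np.savez(f"{n}.npz",p=p,d=d,W=W)
    for k in("tube","tube_mid","rack","stand","seat_low","mug_mid","glaze_jar_mid","kiln_prop_mid"):
        print(n,k,[(np.round(towld(m,r["centre"]),3).tolist(),round(r["conf"],2)) for r in nets.landmark_of(k,n)])
    cv2.imwrite(f"pics/{n}0.png",p)
s=sensors.state();print(s)
E
```

```text
pics
scene tube [([0.742, -0.338, 0.006], 0.95), ([0.538, -0.251, 0.052], 0.84), ([0.238, -0.284, 0.012], 0.71)]
scene tube_mid [([0.746, -0.334, 0.001], 0.83), ([0.241, -0.282, 0.009], 0.83), ([0.54, -0.25, 0.047], 0.7)]
scene rack [([0.54, -0.251, 0.005], 0.79), ([0.538, -0.254, 0.053], 0.17)]
scene stand [([0.521, 0.261, 0.004], 0.57)]
scene seat_low [([0.517, 0.262, 0.094], 0.78)]
scene mug_mid [([0.527, 0.006, 0.045], 0.83)]
scene glaze_jar_mid [([0.695, 0.025, 0.045], 0.79), ([0.536, -0.254, 0.05], 0.54)]
scene kiln_prop_mid [([0.382, 0.03, 0.034], 0.52)]
top tube [([0.538, -0.25, 0.048], 0.94), ([0.242, -0.279, 0.007], 0.8), ([0.743, -0.327, 0.007], 0.67)]
top tube_mid [([0.744, -0.327, 0.004], 0.79), ([0.541, -0.253, 0.048], 0.59), ([0.242, -0.284, 0.01], 0.55)]
top rack [([0.544, -0.254, -0.002], 0.95)]
top stand [([0.526, 0.264, -0.001], 0.63)]
top seat_low [([0.525, 0.266, 0.089], 0.59)]
top mug_mid [([0.524, 0.005, 0.045], 0.63)]
top glaze_jar_mid [([0.689, 0.028, 0.041], 0.77)]
top kiln_prop_mid [([0.378, 0.024, 0.039], 0.82)]
{'clock': 0.9, 'joint_positions': array([-1.29621925,  0.41104723, -0.01270506,  1.596215  ,  0.00562406,
        1.13431586, -0.08218292]), 'dq': array([-0.00305783,  0.00065852, -0.00075494, -0.00268078, -0.00028846,
        0.00107595,  0.00070342]), 'joint_torque': array([ 3.24673265e-04, -5.87735689e+01,  6.41694646e-01, -2.91385478e+01,
       -5.36070450e-02,  1.05420087e-02,  4.78873005e-05]), 'ee_pos': array([0.21007846, 0.58862834, 0.22268022]), 'tcp_rot': array([1.24205179e-05, 1.70530362e-01, 9.85352422e-01, 2.40585004e-05]), 'ft_force': array([ 0.30704504, -0.7892452 , -0.27666827]), 'torque': array([0.0030748 , 0.00546015, 0.02658459]), 'gripper_force': 0.0, 'finger_gap': 0.08792685699902877}
```

View pics/scene0.png

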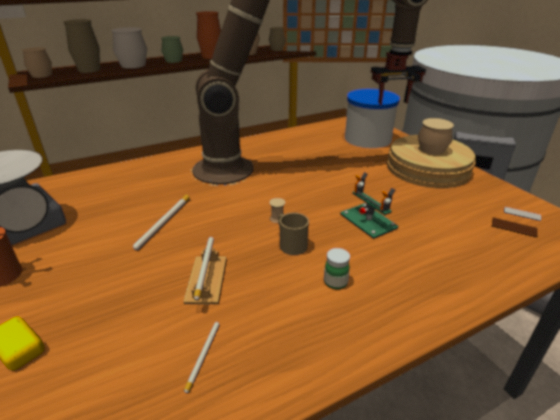

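View pics/top0.png

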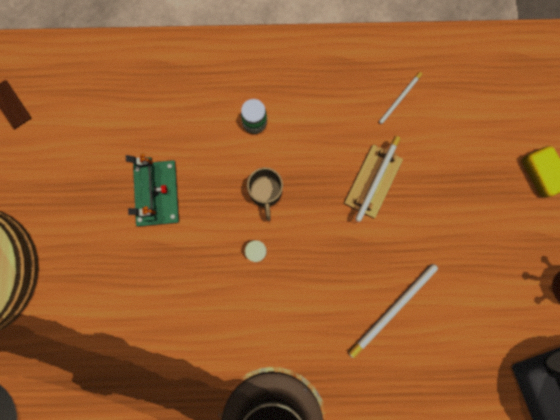

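Candidates in the top picture: thin short tube at (400,97), tube on the rack at (377,180), long thick tube at (395,310). The one on the rack is middle-sized and lies on the wooden rack, so it fits. I'll confirm it in an enlarged crop and measure its axis and the stand.

```bash
python3 - <<'E'
from h import *
z=np.load("top.npz");p,W=z["p"],z["W"]
a=cv2.resize(p[50:370,330:450],None,fx=1.8,fy=1.8,interpolation=cv2.INTER_CUBIC)
b=cv2.resize(p[140:240,110:200],None,fx=5.76,fy=5.76,interpolation=cv2.INTER_CUBIC)
cv2.imwrite("pics/crop.png",np.hstack([a,b]))
def line(P):
    c=P.mean(0);u=np.linalg.svd(P-c,full_matrices=False)[2][0];t=(P-c)@u;return c,u,np.ptp(t)
# tube pts: near (.54,-.252), z>0.042
for c0,lo,hi in(((.54,-.252),.043,.07),((.744,-.327),.004,.03),((.242,-.282),.006,.04)):
    M=(np.hypot(W[...,0]-c0[0],W[...,1]-c0[1])<.16)&(W[...,2]>lo)&(W[...,2]<hi)&(p.min(-1)>85 if lo<.04 else True)
    P=W[M];c,u,L=line(P);print(M.sum(),c.round(4),u.round(3),L.round(3),"mid",((P@u).max()+(P@u).min())/2-c@u)
h=cv2.cvtColor(p,cv2.COLOR_BGR2HSV)
M=(np.hypot(W[...,0]-.523,W[...,1]-.263)<.12)&(abs(W[...,2]-.012)<.006)&(h[...,0]>60)&(h[...,0]<95)&(h[...,1]>100)
r=cv2.minAreaRect(W[M][:,:2].astype(np.float32)*1000);print("base",M.sum(),r,np.median(W[M][:,2]))
M=(np.hypot(W[...,0]-.523,W[...,1]-.263)<.12)&(W[...,2]>.03)
P=W[M];print("head",len(P),np.sort(P[:,2])[-20:].round(3));v,u=np.nonzero(M)
H=P[:,2]>P[:,2].max()-.03
for i in np.nonzero(H)[0][::4]:print(u[i],v[i],P[i].round(3),p[v[i],u[i]])
E
```

```text
667 [ 0.5372 -0.2511  0.0525] [-0.88   0.474 -0.001] 0.216 mid 4.1693825090116654e-05
250 [ 0.7373 -0.3255  0.0095] [-0.757  0.653  0.001] 0.148 mid -0.0020010138233991226
837 [ 0.25   -0.2897  0.0163] [-0.686  0.728 -0.001] 0.254 mid -0.0035549066120417194
base 1331 ((522.0929565429688, 261.0785827636719), (142.92495727539062, 93.96304321289062), 3.8152778148651123) 0.012191495744880258
head 1135 [0.136 0.136 0.136 0.136 0.136 0.137 0.137 0.137 0.137 0.137 0.137 0.137
 0.137 0.138 0.138 0.138 0.139 0.139 0.139 0.139]
142 154 [0.583 0.252 0.139] [ 19  87 161]
127 155 [0.582 0.284 0.135] [ 42  65 101]
142 155 [0.582 0.254 0.135] [ 10  78 156]
127 156 [0.58  0.285 0.134] [43 51 62]
131 156 [0.582 0.279 0.127] [42 60 86]
140 156 [0.583 0.262 0.122] [ 25  74 146]
144 156 [0.58  0.251 0.131] [ 24  72 143]
129 157 [0.579 0.282 0.13 ] [39 43 49]
133 157 [0.58  0.276 0.125] [36 47 59]
141 157 [0.579 0.258 0.128] [ 13  60 134]
126 158 [0.576 0.287 0.134] [49 65 90]
130 158 [0.578 0.281 0.128] [41 43 45]
134 158 [0.579 0.275 0.121] [32 37 42]
142 158 [0.574 0.252 0.138] [ 16  81 154]
147 158 [
[... 1300 characters left out ...]
8] [40 44 47]
137 211 [0.468 0.266 0.121] [33 36 41]
144 211 [0.466 0.249 0.131] [  9  65 141]
148 211 [0.468 0.245 0.115] [ 29  69 137]
128 212 [0.465 0.28  0.135] [ 46  70 104]
132 212 [0.465 0.273 0.131] [40 46 46]
136 212 [0.465 0.267 0.123] [31 35 37]
143 212 [0.465 0.252 0.128] [ 47  82 147]
147 212 [0.464 0.242 0.132] [ 49  83 144]
129 213 [0.462 0.277 0.136] [42 54 73]
133 213 [0.463 0.271 0.129] [42 49 58]
137 213 [0.464 0.266 0.121] [36 40 39]
144 213 [0.462 0.249 0.129] [ 39  73 132]
129 214 [0.46  0.277 0.136] [ 40  64 100]
133 214 [0.461 0.271 0.131] [36 59 88]
137 214 [0.462 0.267 0.119] [29 34 33]
145 214 [0.461 0.249 0.122] [ 66  83 114]
138 215 [0.46  0.267 0.113] [51 61 58]
```

View pics/crop.png

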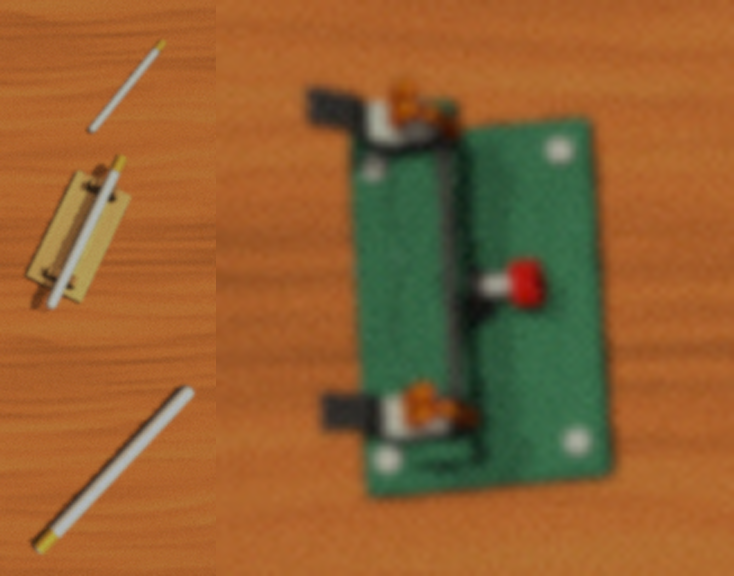

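The crop shows the rack tube (crop (85,230)) as the middle-sized one: 216 mm fitted, against 148 and 254 mm. The stand's orange jaw is on the -y side, so its x axis is about world +x with a yaw of about 3.8°. The fork tops at about 0.137 put the seat near 0.110. Next, a wrist check above the stand and then above the tube.

```bash
cat >> h.py <<'E'
def q(deg):  # tool down, tool x axis at heading deg
    a=np.radians(deg)/2; return np.array([0,np.cos(a),np.sin(a),0])
E
python3 - <<'E'
from h import *
P=[]
for n,pos,dg in(("stand",[.522,.261,.33],183.8),("tube",[.537,-.251,.27],151.7)):
    ctrl.movep(pos,q(dg)); ctrl.wait(.3)
    p,d,W,m=grab("wrist");np.savez(f"w_{n}.npz",p=p,d=d,W=W);P.append(p)
    s=sensors.state();print(n,s["clock"],s["ee_pos"].round(4),s["tcp_rot"].round(3),s["joint_positions"].round(2),-np.array(m["R"]).T@m["t"])
cv2.imwrite("pics/w1.png",cv2.resize(np.hstack(P),(800,300)))
E
```

```text
stand 2.95 [0.5218 0.2614 0.3299] [-0.    -0.034  0.999 -0.   ] [-0.66  0.27  0.14  1.55 -0.04  1.32  1.13] [0.44519932 0.25628417 0.49238198]
tube 5.1667 [ 0.5372 -0.2506  0.27  ] [0.    0.244 0.97  0.   ] [-0.11  0.35  0.62  1.65 -0.22  1.21  1.64] [ 0.46941099 -0.21535256  0.43255186]
```

View pics/w1.png

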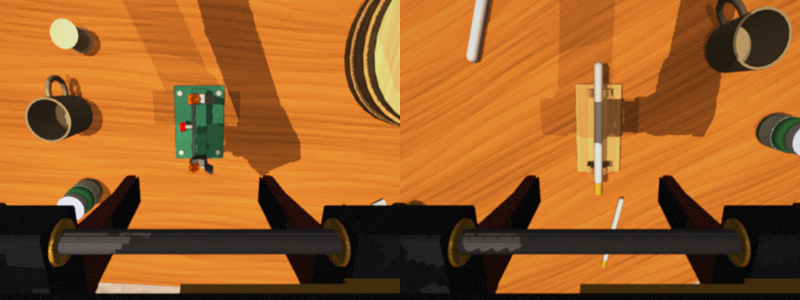

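The wrist view shows the stand centred at (200,125) in the left half and the rack tube at (598,130) in the right half, both in view. Now I'll refine both poses.

```bash
python3 - <<'E'
from h import *
z=np.load("w_tube.npz");p,W=z["p"],z["W"]
M=(np.hypot(W[...,0]-.537,W[...,1]+.251)<.14)&(W[...,2]>.044)&(W[...,2]<.06)
u=np.array([-.88,.475]);n=np.array([-u[1],u[0]]);P=W[M]
t=(P[:,:2]-[.537,-.251])@u;w=(P[:,:2]-[.537,-.251])@n
ok=abs(w)<.02;t,w,P=t[ok],w[ok],P[ok]
print("t",t.min(),t.max(),"zmax",np.percentile(P[:,2],98))
for a in np.arange(-.11,.11,.03):
    s=(t>=a)&(t<a+.03);print(round(a+.015,3),s.sum(),"w",w[s].min().round(4),w[s].max().round(4),P[s,2].max().round(4)) if s.any() else 0
z=np.load("w_stand.npz");p,W=z["p"],z["W"];h=cv2.cvtColor(p,cv2.COLOR_BGR2HSV)
M=(np.hypot(W[...,0]-.523,W[...,1]-.263)<.12)&(abs(W[...,2]-.012)<.005)
r=cv2.minAreaRect(W[M][:,:2].astype(np.float32)*1000);print("base",M.sum(),r)
c=np.array([.5221,.2611]);e=np.array([np.cos(np.radians(3.8)),np.sin(np.radians(3.8))]);f=np.array([-e[1],e[0]])
X=(W[...,:2]-c)@e;Y=(W[...,:2]-c)@f;Z=W[...,2]
for sx in(-.055,.055):
    M=(abs(X-sx)<.012)&(abs(Y)<.06)&(Z>.06)
    print("fork",sx,"X",X[M&(Z>.1)].min().round(4),X[M&(Z>.1)].max().round(4))
    for y in np.arange(-.032,.04,.004):
        s=M&(abs(Y-y)<.002)
        if s.any():print(" y %.3f n%d zmed %.4f max %.4f hue %d"%(y,s.sum(),np.median(Z[s]),Z[s].max(),np.median(h[...,0][s])))
E
```

```text
t -0.10825425276203142 0.10873909695844175 zmax 0.05658014322815114
-0.095 247 w -0.0052 0.0086 0.0581
-0.065 385 w -0.0125 0.0161 0.057
-0.035 292 w -0.0049 0.0084 0.0583
-0.005 300 w -0.0047 0.0083 0.0574
0.025 320 w -0.0045 0.0082 0.0573
0.055 485 w -0.0123 0.0161 0.0572
0.085 368 w -0.0042 0.0091 0.0574
0.115 95 w -0.004 0.009 0.0573
base 4599 ((520.5159912109375, 261.4666748046875), (149.0547332763672, 99.95475006103516), 3.9718754291534424)
fork -0.055 X -0.0633 -0.0486
 y -0.016 n29 zmed 0.1354 max 0.1382 hue 14
 y -0.012 n76 zmed 0.1351 max 0.1384 hue 12
 y -0.008 n76 zmed 0.1279 max 0.1345 hue 11
 y -0.004 n76 zmed 0.1209 max 0.1277 hue 12
 y 0.000 n73 zmed 0.1010 max 0.1201 hue 16
 y 0.004 n69 zmed 0.1006 max 0.1058 hue 18
 y 0.008 n76 zmed 0.1061 max 0.1234 hue 18
 y 0.012 n75 zmed 0.1252 max 0.1299 hue 21
 y 0.016 n56 zmed 0.1318 max 0.1358 hue 17
 y 0.020 n53 zmed 0.1358 max 0.1383 hue 18
fork 0.055 X 0.0463 0.0612
 y -0.016 n39 zmed 0.1113 max 0.1372 hue 13
 y -0.012 n92 zmed 0.1318 max 0.1387 hue 11
 y -0.008 n92 zmed 0.1252 max 0.1349 hue 11
 y -0.004 n75 zmed 0.1183 max 0.1261 hue 11
 y 0.000 n67 zmed 0.1007 max 0.1207 hue 13
 y 0.004 n75 zmed 0.1015 max 0.1068 hue 17
 y 0.008 n70 zmed 0.1053 max 0.1230 hue 18
 y 0.012 n91 zmed 0.1224 max 0.1292 hue 20
 y 0.016 n46 zmed 0.1312 max 0.1356 hue 13
 y 0.020 n46 zmed 0.1359 max 0.1375 hue 12
 y 0.024 n11 zmed 0.1345 max 0.1369 hue 12
```

Fits agree with the given sizes: base 149x100 mm, tube top about 0.056, V bottoms at about 0.100, seat about 0.1095. Next step is the grasp, closing in small steps while watching the pad force.

```bash
python3 - <<'E'
from h import *
c=[.5365,-.2518]
ctrl.move_l([*c,.10],q(151.7),max_speed=.2)
ctrl.command_gripper(.05)
print("hit",ctrl.move_l([*c,.031],max_speed=.08,max_force=5))
for g in(.02,.016,.015,.0145,.014,.0136,.0132,.0128):
    ctrl.command_gripper(g);s=sensors.state()
    print(g,s["clock"],s["finger_gap"].round(5),s["gripper_force"],s["ft_force"].round(2),s["ee_pos"].round(4))
    if s["gripper_force"]>16:break
E
```

```text
hit FalseTraceback (most recent call last):
  File "<stdin>", line 8, in <module>
AttributeError: 'float' object has no attribute 'round'
```

```bash
python3 - <<'E'
from h import *
for g in(.016,.015,.0145,.014,.0136,.0132,.0128):
    ctrl.command_gripper(g);s=sensors.state()
    print(g,round(s["clock"],2),round(float(s["finger_gap"]),5),s["gripper_force"],s["ft_force"].round(2),s["ee_pos"].round(4))
    if s["gripper_force"]>14:break
E
```

```text
0.016 8.89 0.01583 0.0 [-0.26 -0.12 -1.32] [ 0.5365 -0.2518  0.031 ]
0.015 9.12 0.01528 0.0 [-0.77 -0.5  -0.61] [ 0.5365 -0.2518  0.031 ]
0.0145 9.33 0.01444 0.0 [ 0.17 -0.   -0.02] [ 0.5365 -0.2518  0.031 ]
0.014 9.55 0.01383 0.07472315803170204 [-0.14 -0.07 -0.39] [ 0.5365 -0.2518  0.031 ]
0.0136 9.77 0.01385 6.099297925829887 [ 0.15 -0.58 -0.69] [ 0.5365 -0.2518  0.031 ]
0.0132 9.98 0.01339 14.348409622907639 [-0.01  0.46  0.41] [ 0.5366 -0.2517  0.031 ]
```

```bash
python3 - <<'E'
from h import *
ctrl.command_gripper(.0129)
def st(n):
    s=sensors.state();print(n,round(s["clock"],2),round(float(s["finger_gap"]),5),round(float(s["gripper_force"]),1),s["ft_force"].round(2),s["ee_pos"].round(4))
st("grip")
ctrl.move_l([.5365,-.2518,.27],max_speed=.15);st("lift")
ctrl.movep([.5215,.2615,.27],q(183.9));ctrl.wait(.3);st("over")
p,d,W,m=grab("wrist");np.savez("w_over.npz",p=p,d=d,W=W);cv2.imwrite("pics/over.png",p)
T=(W[...,2]>.25)&(W[...,2]<.32)&(np.hypot(W[...,0]-.5215,W[...,1]-.2615)<.13)&(p.min(-1)>110)
e=np.array([np.cos(np.radians(3.9)),np.sin(np.radians(3.9))]);f=np.array([-e[1],e[0]])
c=np.array([.5215,.2615]);X=(W[...,:2]-c)@e;Y=(W[...,:2]-c)@f;Z=W[...,2]
for a in np.arange(-.12,.12,.02):
    s=T&(X>=a)&(X<a+.02)
    if s.sum()>9:print(round(a+.01,3),s.sum(),"Y",np.percentile(Y[s],[2,98]).round(4),"ztop",np.percentile(Z[s],95).round(4))
print("Xrange",X[T].min(),X[T].max())
M=(np.hypot(X,Y)<.12)&(abs(Z-.012)<.006);print("base",cv2.minAreaRect(W[M][:,:2].astype(np.float32)*1000))
for sx in(-.055,.055):
    M=(abs(X-sx)<.012)&(abs(Y)<.04)&(Z>.06)&(Z<.2)
    if M.sum()<9:continue
    print("fork",sx)
    for y in np.arange(-.032,.04,.004):
        s=M&(abs(Y-y)<.002)
        if s.sum()>5:print(" y %.3f n%d zmed %.4f max %.4f"%(y,s.sum(),np.median(Z[s]),Z[s].max()))
E
```

```text
grip 10.2 0.01364 21.1 [ 0.46  0.8  -0.17] [ 0.5365 -0.2517  0.031 ]
lift 11.94 0.01286 21.1 [ 0.16  0.02 -1.35] [ 0.5361 -0.2516  0.2692]
over 14.1 0.01338 21.1 [ 0.08 -0.03 -2.27] [0.5218 0.261  0.27  ]
-0.11 357 Y [-0.007   0.0015] ztop 0.2951
-0.09 1251 Y [-0.0069  0.0024] ztop 0.2953
-0.07 1496 Y [-0.007  0.005] ztop 0.2951
-0.05 1375 Y [-0.0073  0.0051] ztop 0.2951
-0.03 782 Y [-0.0071  0.0053] ztop 0.2952
-0.01 203 Y [-0.0032  0.0018] ztop 0.2954
0.01 131 Y [-0.0028  0.0019] ztop 0.2952
0.03 111 Y [-0.0054  0.004 ] ztop 0.2949
0.05 795 Y [-0.0072  0.0051] ztop 0.2949
0.07 69 Y [-0.0074  0.0053] ztop 0.2943
Xrange -0.10778795289783663 0.06509430295715316
base ((520.2291259765625, 261.45233154296875), (148.48431396484375, 100.19996643066406), 3.9066379070281982)
fork -0.055
 y -0.016 n40 zmed 0.1357 max 0.1381
 y 0.016 n79 zmed 0.1321 max 0.1358
 y 0.020 n85 zmed 0.1354 max 0.1379
```

View pics/over.png

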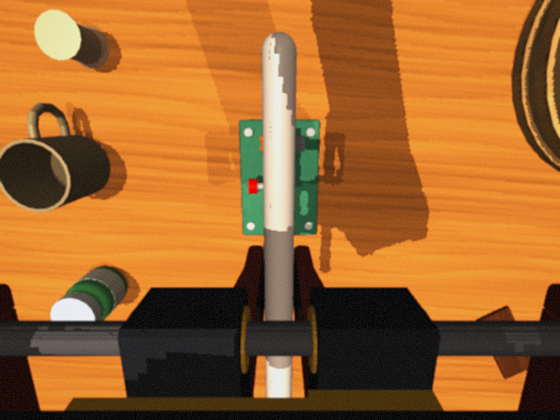

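The picture shows the tube gripped level, dome end at (280,40), lined up over the stand base centred near (280,178). The tube reads within 1 mm of the TCP line. Now I descend with force feedback.

```bash
cat >> h.py <<'E'
C=[.5206,.2618]
def F(n=5):
    r=[]
    for _ in range(n): r.append(sensors.state()["ft_force"]); ctrl.wait(.02)
    return np.mean(r,0)
E
python3 - <<'E'
from h import *
ctrl.move_l([*C,.135],q(183.9),max_speed=.12)
ctrl.wait(.2);b=F();np.save("b.npy",b);print("base",b.round(2),sensors.state()["ee_pos"].round(4))
for z in [.12,.115]+list(np.arange(.113,.1005,-.001)):
    hit=ctrl.move_l([*C,z],max_speed=.03,max_force=16)
    s=sensors.state();f=F(3)-b
    print(round(z,4),hit,round(s["clock"],2),f.round(1),s["ee_pos"].round(4),round(float(s["gripper_force"]),1))
    if hit or f[2]>15 or abs(f[1])>18:break
E
```

```text
base [-0.01 -0.08 -1.04] [0.5208 0.2619 0.1354]
0.12 False 16.36 [-0.1 -0.2  0.2] [0.5206 0.2617 0.1199] 21.1
0.115 False 16.73 [ 0.2  0.5 -0.4] [0.5205 0.2617 0.1148] 21.1
0.113 False 17.02 [ 0.2  0.3 -0.5] [0.5205 0.2618 0.1129] 21.1
0.112 False 17.32 [0.1 1.3 0.1] [0.5207 0.262  0.112 ] 21.1
0.111 False 17.62 [0.1 3.1 0.5] [0.5208 0.2624 0.1112] 21.1
0.11 False 17.93 [0.7 4.2 2.2] [0.5208 0.2625 0.1102] 21.2
0.109 False 18.23 [0.5 5.2 3.1] [0.5208 0.2623 0.1092] 21.2
0.108 False 18.52 [0.7 5.8 3.4] [0.5209 0.2625 0.1082] 21.2
0.107 False 18.82 [0.6 6.1 3.5] [0.5209 0.2628 0.1073] 21.2
0.106 False 19.12 [0.4 7.  5.2] [0.521  0.2632 0.1065] 21.2
0.105 False 19.43 [0.2 7.  7.1] [0.5212 0.2635 0.1059] 21.2
0.104 False 19.73 [-0.1  7.1  6.9] [0.5213 0.2633 0.1049] 21.2
0.103 False 20.02 [0.8 7.1 4.6] [0.5212 0.2632 0.1036] 21.2
0.102 False 20.32 [0.8 7.1 2.1] [0.5209 0.2631 0.1022] 21.2
0.101 False 20.62 [1.1 7.4 0.9] [0.5206 0.2631 0.101 ] 21.2
```

```bash
python3 - <<'E'
from h import *
b=np.load("b.npy");mn=9
for z in list(np.arange(.100,.0968,-.001))+list(np.arange(.0965,.0875,-.0005)):
    hit=ctrl.move_l([*C,z],max_speed=.02,max_force=8)
    s=sensors.state();f=F(3)-b;mn=min(mn,f[2])
    print(round(z,4),hit,round(s["clock"],2),f.round(1),s["ee_pos"].round(4),round(float(s["gripper_force"]),1))
    if f[2]>mn+5 or hit:break
p,d,W,m=grab("wrist");cv2.imwrite("pics/seat_w.png",p)
p2,d2,W2,m2=grab("scene")
cv2.imwrite("pics/seat_s.png",cv2.resize(p2[130:250,310:450],None,fx=4,fy=4,interpolation=cv2.INTER_CUBIC))
e=np.array([np.cos(np.radians(3.9)),np.sin(np.radians(3.9))]);f=np.array([-e[1],e[0]])
X=(W[...,:2]-C)@e;Y=(W[...,:2]-C)@f;Z=W[...,2]
for a in np.arange(-.11,.1,.02):
    s=(X>=a)&(X<a+.02)&(abs(Y)<.012)&(abs(Z-.114)<.015)&(p.min(-1)>100)
    if s.sum()>20:print(round(a+.01,3),s.sum(),"Y",np.percentile(Y[s],[2,98]).round(4),"ztop",np.percentile(Z[s],95).round(4))
E
```

```text
0.1 False 20.93 [0.9 7.7 0.1] [0.5204 0.2631 0.0998] 21.2
0.099 False 21.23 [ 1.   8.1 -0.8] [0.5202 0.2631 0.0986] 21.2
0.098 False 21.52 [ 0.3  7.7 -2.3] [0.5201 0.263  0.0975] 21.2
0.097 False 21.82 [ 0.4  7.9 -2.8] [0.52   0.2629 0.0964] 21.2
0.0965 False 22.12 [ 0.4  7.6 -2.3] [0.5199 0.2629 0.0959] 21.2
0.096 False 22.43 [ 0.9  7.4 -1.9] [0.5199 0.2628 0.0953] 21.2
0.0955 False 22.73 [ 0.3  7.7 -3. ] [0.5198 0.2627 0.0948] 21.2
0.095 False 23.02 [ 0.4  7.  -3.4] [0.5197 0.2626 0.0942] 21.2
0.0945 False 23.32 [-0.2  6.9 -3.9] [0.5197 0.2625 0.0936] 21.2
0.094 False 23.62 [ 0.6  6.8 -3.7] [0.5196 0.2624 0.093 ] 21.2
0.0935 False 23.93 [-0.1  5.8 -3.5] [0.5196 0.2621 0.0926] 21.2
0.093 False 24.23 [-1.2  4.8 -4.3] [0.5197 0.2617 0.0923] 21.2
0.0925 False 24.52 [-2.2  4.3 -3.5] [0.5199 0.2616 0.0921] 21.2
0.092 False 24.82 [-4.3  3.9  0. ] [0.52   0.2615 0.092 ] 21.1
0.0915 False 25.12 [-4.5  3.2  4.1] [0.5201 0.2616 0.0919] 21.1
-0.1 1656 Y [-0.0068  0.0058] ztop 0.117
-0.08 1703 Y [-0.007  0.006] ztop 0.117
-0.06 1485 Y [-0.008  0.008] ztop 0.1172
-0.04 1318 Y [-0.0068  0.0062] ztop 0.117
-0.02 995 Y [-0.0054  0.0053] ztop 0.1169
0.0 889 Y [-0.0053  0.0051] ztop 0.117
0.02 212 Y [-0.0053  0.0052] ztop 0.117
0.04 653 Y [-0.0101  0.0074] ztop 0.1168
0.06 499 Y [-0.0114  0.0083] ztop 0.1169
```

View pics/seat_w.png

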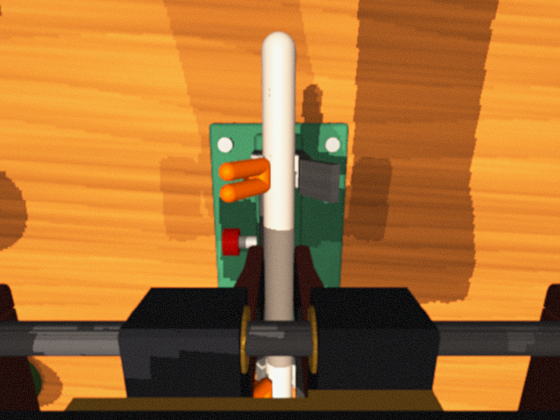

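The wrist picture shows the tube level in the forks, with the orange jaw closed on it at (248,178) and the rigid prong at (318,180). Force rose at the bottom and height matches the predicted seat, so it is home. I'll relieve the push, let go gently, retreat and check.

```bash
python3 - <<'E'
from h import *
b=np.load("b.npy")
ctrl.move_l([.5201,.2616,.0921],max_speed=.02);print((F()-b).round(1))
for g in(.0138,.0145,.017,.04):ctrl.command_gripper(g);print(g,(F(3)-b).round(1))
z0=sensors.state()["ee_pos"];print(z0.round(4))
print(ctrl.move_l([z0[0],z0[1],.20],max_speed=.08,max_force=6))
ctrl.move_l([z0[0],z0[1],.30],max_speed=.15);ctrl.wait(.3)
p,d,W,m=grab("wrist");p2,d2,W2,m2=grab("scene");p3,_,_,m3=grab("top")
cv2.imwrite("pics/end.png",np.hstack([cv2.resize(p[60:260,180:380],(400,400)),cv2.resize(p2[130:250,320:440],(400,400),interpolation=cv2.INTER_CUBIC)]))
e=np.array([np.cos(np.radians(3.9)),np.sin(np.radians(3.9))]);f=np.array([-e[1],e[0]])
X=(W[...,:2]-C)@e;Y=(W[...,:2]-C)@f;Z=W[...,2];x=[]
for a in np.arange(-.13,.13,.02):
    s=(X>=a)&(X<a+.02)&(abs(Y)<.012)&(abs(Z-.112)<.012)
    if s.sum()>20:x+=[X[s].min(),X[s].max()];print(round(a+.01,3),s.sum(),"Y",np.percentile(Y[s],[2,98]).round(4),"ztop",np.percentile(Z[s],95).round(4))
print("X",min(x),max(x),sensors.state()["clock"])
for k in("mug_mid","glaze_jar_mid","kiln_prop_mid"):print(k,[np.round(towld(m3,r["centre"]),3).tolist() for r in nets.landmark_of(k,"top")])
E
```

```text
[-2.2  4.4 -1.9]
0.0138 [-1.8  4.3 -1.3]
0.0145 [-1.9  3.1 -1.2]
0.017 [0.  0.5 1.3]
0.04 [-0.3 -1.1  1. ]
[0.5201 0.2616 0.0921]
False
-0.1 275 Y [-0.007   0.0059] ztop 0.1171
-0.08 291 Y [-0.0072  0.006 ] ztop 0.117
-0.06 350 Y [-0.0091  0.0099] ztop 0.1229
-0.04 264 Y [-0.0071  0.0079] ztop 0.1197
-0.02 243 Y [-0.0064  0.0064] ztop 0.1171
0.0 241 Y [-0.0065  0.0065] ztop 0.1167
0.02 232 Y [-0.0066  0.0066] ztop 0.1173
0.04 275 Y [-0.01    0.0111] ztop 0.12
0.06 254 Y [-0.0102  0.0087] ztop 0.1231
0.08 206 Y [-0.0069  0.0069] ztop 0.1172
0.1 173 Y [-0.007   0.0069] ztop 0.1176
X -0.10920578718589234 0.10698131472695015 29.85
mug_mid [[0.525, 0.003, 0.044]]
glaze_jar_mid [[0.691, 0.029, 0.043]]
kiln_prop_mid [[0.38, 0.027, 0.035]]
```

View pics/end.png

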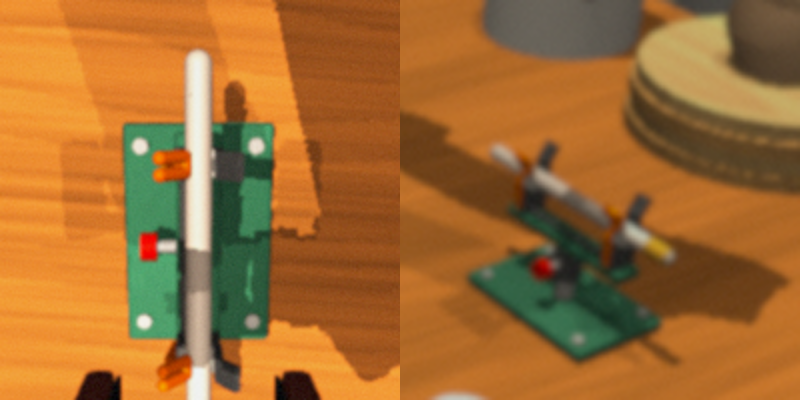

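The pictures show the tube whole and level in both forks with the jaws closed over it, at (198,165) and (198,365) on the left. It is centred within about 1 mm, the bystanders are unmoved and the gripper is clear.

```bash
python3 -c "
from rig import ctrl
print(ctrl.sign_off())"
```

```text
the job is handed in; nothing more can be done
None
```

The tube lies level and whole in both forks under the jaw, released, with the mug, jar and prop where they stood; the job was handed in at about 30 s of the 54 s allowed.

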